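# Unload a finished plate from the drilling jig into the chute

## Robot

A 7-joint arm with a two-finger parallel gripper is mounted at the origin on a cart in front of the work surface, level with it; the furniture and walls round the work are solid. World frame = base frame: x ahead of the robot, y to its left, z up, the work surface at z = 0. Lengths are in mm, angles in rad, forces in N, time in s.
With the tool pointing down it reaches from about 400 to 875 mm from the base axis. Payload 4.4 kg.
Tool frame: the origin (TCP) lies midway between the tips of the shut fingers; the grasp point (between the pads) lies ctrl.tcp_to_grasp behind it (ctrl.tcp_to_grasp is the distance from the TCP to the grasp point, in mm); z points along the fingers, y is the line along which they close (so a half turn about z gives the same grasp; the last joint's range is limited). The gripper opens to 85 mm and grips with 20 to 120 N. Pads are 22 mm wide; open, the fingers measure 114 mm over their backs; the gripper's body (76 mm by 85 mm) begins 54 mm behind the grasp point. The pads swing forward as they close: fully open they stand 13 mm farther back than shut.
Start: joints at [-1.273, 0.628, 0.038, 1.517, -0.027, 0.996, -0.02], TCP at [231.266, 607.482, 231.313] pointing down, gripper open.
Joint ranges: [-3.06, 3.06], [-0.37, 2.12], [-1.25, 1.32], [0.18, 2.47], [-1.1, 4.24], [0.23, 1.98], [-2.94, 2.94]. Speed limits (rad/s): [2.57, 2.57, 3.14, 3.14, 3.14, 3.14, 3.14].

## Interface

Orientations are given as [roll, pitch, yaw] about the fixed x, y, z axes, in that order (R = Rz(yaw) Ry(pitch) Rx(roll)).
In Python, from cell import ctrl, get_image, get_calibration, workorder, boxes_of, place_of gives the robot as it stands.
- The arm moves only by the tool play_rows, never from a script. Its argument "series" is a list that holds one entry, the list of rows, each a list of 7 numbers: the shift along the world's x, y, z in cm, then the turn, a rotation vector about the world's x, y, z in degrees, then the closure, from 0 (fully open) to 1 (shut). A call has 1 to 20 rows; each row shifts and turns the commanded pose from where the row before left it; what a row does not reach is not made up. A row lasts 1/8 s, in which the tool goes at most 62.5 mm and 10.7 degrees, less where a joint would pass 70% of its speed; a pose out of reach is approached as far as the arm can. A call with a gripper value outside its range is refused whole. The fingers move at their own pace and stop on an object; the grip force is fixed at half the most. Time passes only in rows, so rows that do not move let the fingers close. It gives the time, the measured TCP pose, the force, the opening and the grip force at its end, in the units of the state.
- ctrl.read_state(): the state, without advancing time (a new reading comes with each control period).
- get_image(name): name is "scene" or "side" or "wrist"; returns (picture, depth): 420x560x3 uint8, red, green, blue; 420x560 float32, mm along the optical axis (not along the pixel's ray), 0 where there is no reading.
- get_calibration(name): a dict with "K" (3x3 intrinsics, pixels), "R" (3x3) and "t" (3): a world point X has camera coordinates R X + t; the wrist camera has in their place "mount" (4x4, takes a point from camera to tool coordinates, whose origin is the TCP and whose axes are the flange's). Camera axes: x right, y down, z forward; pixel columns grow to the right and rows downward; lengths in mm; the calibration is good to about 2 mm. A picture is of the moment at which its call begins: read the wrist's pose just before it. get_calibration takes no time and is no camera call.
- workorder.finish_job(): hands the job in; it is judged then, once.
Trained networks look in the newest picture that a camera, given by its name, has taken for a name from the list of things; names that differ only in an ending like _2 or _b are one class to them, and where a whole thing is asked for, a point or a joint stands for the part that bears it (a point fixed in the world has none). Each returns a list of dicts, best first, with "p" (0 to 1); they miss things now and then, are a little off and sometimes report something else, mostly with a low value. They report only what shows in the picture. A call takes as long as a camera call.
- boxes_of(target, camera): "pixel" ([column, row] in pixels, amid what is visible of it).
- place_of(target, camera): "pixel" ([column, row] in pixels: a listed point, or the origin of a listed thing).
The state is a dict: "clock": time; "qpos": joint angles; "qd": joint speeds; "tau": joint torques, N m; "eef_pos": TCP position; "tool_rot": TCP orientation; "force": force on the tool from outside, world axes, zero at the start; "torque": the same for the moment, N m; "width": finger opening in mm; "gripper_force": force on a finger pad.
Only numpy, scipy, OpenCV 4.12 (cv2) and the standard library are available. Lean on these libraries where they do the work, as an engineer would, in place of code of your own. Each camera call takes 0.05 s, during which the arm holds its last target. There are 200 camera calls.

## Task

Unload the drilling jig: swing the red clamp handle up and right back so that the clamp stays open, then press a fingertip gently on the finished plate, slide it out of its nest and off the open end of the jig, and let it drop down the chute so that it ends lying flat in the red tray. Do not drag the plate under the closed clamp, do not lift it out or press it hard enough to mark the soft aluminium (about 20 N), and leave the tools and blanks lying around alone.

Things in the scene. Friction and masses are not known exactly. Their poses are not given: they have to be found in the camera images.
- stand: Blue bench stand with a wooden drilling jig (120 x 200 mm) on top and a bare metal chute; fixed. Origin: on the bench under the jig's middle. +x: the way plates leave, towards the chute; +y: the operator's side, where the handle is; z up. All numbers below in this frame, mm. The jig's top, on which the plate lies, is at z = 140.
- ledge (a point): Middle of the jig's open end, where its top (z = 140) stops at x = 60: the ledge. Behind it lies the nest: a fixed steel plate at y 55 to 98 (top z = 148, flush with the work) guides the work's +y edge, a low stop at x -55 to -45 (top z = 152) closes its rear, a spring plunger squeezes its -y edge. The +x end is open.
- plunger_nose (a point): Round steel nose of the spring plunger that squeezes the plate's -y edge with about 7 N until the plate's rear end has passed it (x = -4, y = 5, z = 144). Its block is at x -14 to 6, y -19 to -4, top z = 155.
- chute_mouth (a point): Middle of the upper end of the chute's floor (x = 66, y = 30, z = 116). The chute is 72 wide inside, its walls 33 high; it falls at 39 degrees along +x to about x = 155, z = 44, just over the tray's near wall.
- plate: Finished aluminium plate, 100 (its x) x 50 (its y) x 8 mm, about 0.11 kg, three drilled holes. Origin: centre of its underside. Starts in the nest, flush, no edge to grip or push; centre near x = 6, y = 30. It slides only under a fingertip pressed on it: below about 9 N the finger slips, over 20 N marks it. Its bed is stiff (1 mm is 10 N or more). With its centre 10 past the ledge it tips when let go.
- jig_lever (a joint): Angle of the clamp lever, rad: 0 closed (rubber foot on the plate), grows as the handle swings up and away from the operator, 1.66 fully open. Its hinge is stiff (0.15 to 0.3 N m with the weight): it stays where left. Pushing the closed handle's end level jams; lift it first by 0.6 rad or more in a light pinch (20 N, it must turn between the pads), then push it back from the +y side.
- lever_hinge (a point): Middle of the clamp's hinge, y = -50, z = 166; its axis is parallel to the stand's x. Open, the clamp's bar (100 long, 12 wide) stands upright at y about -45 up to z about 280, its foot pointing to +y; the handle stands behind it (-y). Fingers that pushed the handle back are between the two and leave upwards. At y = 36 a gripper over the plate clears the open bar.
- handle_grip (a point): Middle of the clamp's red handle, a round grip 19 mm thick and 80 mm long, in the plane x = 0 of the stand, 88 mm from the hinge axis. Closed, it slopes up towards the operator at 23 degrees. It moves with the lever. Pinch it from above, across the stand's x.
- tray: Red open parts tray, 135 (its x) x 205 (its y) mm, 43 mm high, walls and floor 3 mm, fixed under the end of the chute, long side along it. Origin: centre of its underside.
- file: Flat file with a wooden handle, 361 mm long, on the bench at the operator's side of the tray; to be left alone. Origin: centre of its underside.
- pen: White and red marker pen, 134 mm long, in front of the stand; to be left alone. Origin: centre of its underside.
- blanks: Stack of four undrilled aluminium blanks, 100 x 50 x 32 mm, behind the stand; to be left alone. Origin: centre of its underside.

How it is judged:
By the outcome, as a careful person would: the job done as asked, in the order asked, and still so for the second after the job is handed in, with the robot touching nothing.
It also fails if it takes over 64 s, if anything falls off the work surface, if the arm or the gripper's body presses on something with over 40 N, if the wrist force passes 120 N, or if a joint passes its speed limit or range.

## Working session

There is one attempt and no reset: what is moved stays moved. The work goes in short steps, Python scripts to look and compute and a tool call to move; the robot and the scene stay as the last step left them, time stands still between calls to the robot, and variables do not carry over. Pictures are saved under pics/ and viewed, at most 10 in all, crops included, and the job is handed in when it is done.

Besides the shell and the picture viewer there is one more tool, called after "Call:" in YAML: its name, and indented under it one key for each argument. play_rows: Moves the arm, as the interface text tells. Its arguments: {"type":"object","properties":{"series":{"type":"array"}},"required":["series"]}

```bash
mkdir -p pics; cat > h.py <<'E'
import numpy as np, cv2
from cell import ctrl, get_image, get_calibration, workorder, boxes_of, place_of
def world(cam,px,d,st=None):
    c=get_calibration(cam);K=np.array(c["K"])
    p=np.linalg.inv(K)@np.array([px[0],px[1],1.])*d
    return np.array(c["R"]).T@(p-np.array(c["t"]))
def atz(cam,px,z):
    c=get_calibration(cam);K=np.array(c["K"]);R=np.array(c["R"]);t=np.array(c["t"])
    r=R.T@np.linalg.inv(K)@np.array([px[0],px[1],1.]);o=-R.T@t
    return o+r*(z-o[2])/r[2]
E
python3 - <<'E'
from h import *
np.set_printoptions(precision=1,suppress=True)
Z=dict(stand=0,ledge=140,plunger_nose=144,chute_mouth=116,plate=140,lever_hinge=166,handle_grip=200,tray=0)
for cam in("scene","side"):
    im,d=get_image(cam);cv2.imwrite(f"pics/{cam}.png",im[:,:,::-1])
    for n in Z:
        for r in place_of(n,cam)[:1]:
            u,v=map(int,r["pixel"]);print(cam,n,round(r["p"],2),(u,v),atz(cam,r["pixel"],Z[n]),world(cam,r["pixel"],d[min(v,419),min(u,559)]))
print({k:ctrl.read_state()[k] for k in("clock","eef_pos","tool_rot","force","width")},ctrl.tcp_to_grasp)
E
```

```text
scene stand 0.57 (285, 243) [551.8 270.4   0. ] [501.2 369.2  73.9]
scene ledge 0.88 (287, 206) [522.6 322.6 140. ] [524.6 318.7 137.6]
scene chute_mouth 0.58 (285, 213) [530.  314.7 116. ] [527.6 319.4 119. ]
scene plate 0.89 (300, 200) [509.  283.8 140. ] [503.9 294.6 146.3]
scene lever_hinge 0.93 (270, 178) [601.1 263.9 166. ] [598.3 268.8 168.6]
scene handle_grip 0.86 (298, 162) [551.  214.7 200. ] [526.1 266.8 224.2]
scene tray 0.7 (241, 302) [529.6 508.1   0. ] [528.8 509.3   1.2]
side stand 0.93 (279, 243) [557.  260.6   0. ] [521.6 379.8  71.8]
side ledge 0.94 (289, 204) [512.4 349.2 140. ] [521.2 317.  124.3]
side plunger_nose 0.84 (285, 179) [550.9 244.2 144. ] [553.7 234.2 139.7]
side chute_mouth 0.88 (288, 208) [524.3 315.8 116. ] [522.6 322.  119.1]
side plate 0.65 (298, 185) [520.7 258.3 140. ] [516.6 274.3 146.9]
side lever_hinge 0.78 (262, 169) [597.2 257.6 166. ] [592.9 270.2 171.1]
side handle_grip 0.9 (294, 150) [541.2 220.3 200. ] [528.2 269.2 217. ]
side tray 0.75 (258, 315) [520.4 502.4   0. ] [519.4 505.1   2.3]
{'clock': 0.9, 'eef_pos': array([231.3, 607.5, 231.3]), 'tool_rot': array([ 3.1, -0. ,  2.8]), 'force': array([-0.3,  0.2, -1.3]), 'width': 85.35485549223142} 18.700000000000003
```

View pics/scene.png

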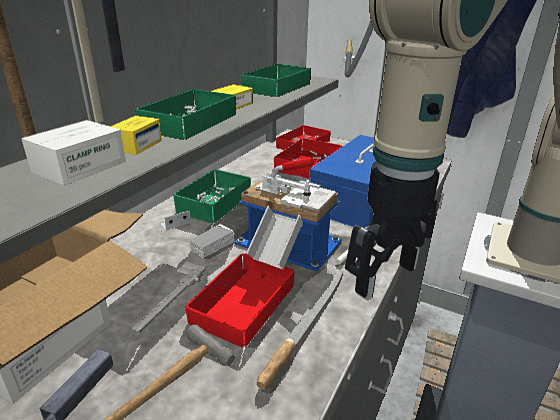

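View pics/side.png

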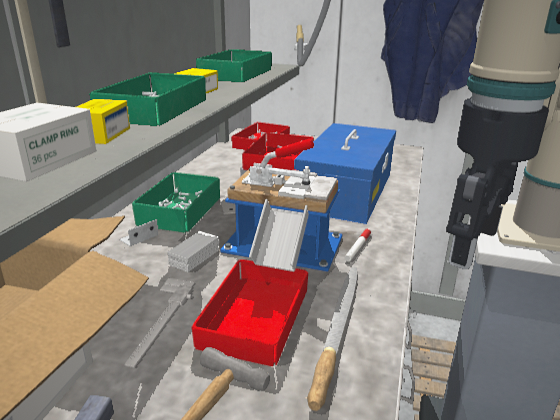

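The views show the jig (scene ~288,195), its chute falling towards the tray (about 240,300), and the red handle at (297,163). The stand's +x is roughly world +y, and its +y is roughly world −x. I'll fit the pose from the point clouds.

```bash
cat >> h.py <<'E'
def cloud(cam):
    im,d=get_image(cam);c=get_calibration(cam);K=np.array(c["K"])
    v,u=np.nonzero(d>0);z=d[v,u].astype(float)
    P=np.stack([(u-K[0,2])*z/K[0,0],(v-K[1,2])*z/K[1,1],z],1)
    if cam=="wrist":
        pass
    else: P=(P-np.array(c["t"]))@np.array(c["R"])
    return P,im[v,u].astype(int)
E
python3 - <<'E'
from h import *
np.set_printoptions(precision=1,suppress=True)
for cam in("scene","side"):
    P,C=cloud(cam)
    near=(abs(P[:,0]-540)<170)&(abs(P[:,1]-260)<120)
    r,g,b=C.T
    red=near&(r>1.8*g)&(r>1.8*b)&(r>90)&(P[:,2]>150)
    Q=P[red];m=np.median(Q,0);w=np.linalg.svd(Q-Q.mean(0),full_matrices=False)[2][0]
    t=(Q-m)@w;print(cam,"red",red.sum(),m,w,np.percentile(t,[2,98]),Q.min(0),Q.max(0))
    wood=near&(P[:,2]>133)&(P[:,2]<146)&(r>b*1.3)&(r<1.8*g)
    print("wood",wood.sum(),cv2.minAreaRect(P[wood][:,:2].astype(np.float32)))
    blue=near&(b>1.5*r)&(P[:,2]<125)&(P[:,2]>3);
    print("chute pts/blanks skip"); 
    tr=(r>2*g)&(r>2*b)&(abs(P[:,2]-43)<4)&(abs(P[:,1]-500)<170)&(abs(P[:,0]-520)<120)
    print("tray rim",tr.sum(),cv2.minAreaRect(P[tr][:,:2].astype(np.float32)))
E
```

```text
scene red 257 [526.7 267.2 221.3] [ 0.9  0.  -0.4] [-34.3  42.2] [492.7 255.5 193. ] [577.8 271.7 239.5]
wood 686 ((549.5535888671875, 262.5672302246094), (121.68096160888672, 200.42807006835938), 89.43611145019531)
chute pts/blanks skip
tray rim 558 ((524.9686889648438, 508.482421875), (136.04684448242188, 207.249267578125), 0.8238306045532227)
side red 372 [529.1 266.2 221.6] [ 0.9  0.  -0.4] [-36.1  39.2] [493.8 256.  186.3] [596.8 270.6 241.3]
wood 931 ((549.528564453125, 278.1533203125), (146.12672424316406, 199.22608947753906), 89.90477752685547)
chute pts/blanks skip
tray rim 853 ((524.8909912109375, 507.3081359863281), (134.8474578857422, 205.73097229003906), 0.5828890800476074)
```

```bash
python3 -c "
from h import *
s=ctrl.read_state();print(s['tool_rot'],np.degrees(np.pi-s['tool_rot'][2]),s['eef_pos'])"
```

```text
[-3.14158043e+00 -5.17785741e-06  2.77775701e+00] 20.846246759982616 [231.30043932 607.46177919 231.29952   ]
```

Call:
play_rows:
  series:
    - [[0, 0, 4, 0, 0, 0, 0], [0, 0, 4, 0, 0, 0, 0], [1.8, -2.15, 2, 0, 0, 1.2, 0], [1.8, -2.15, 0, 0, 0, 1.2, 0], [1.8, -2.15, 0, 0, 0, 1.2, 0], [1.8, -2.15, 0, 0, 0, 1.2, 0], [1.8, -2.15, 0, 0, 0, 1.2, 0], [1.8, -2.15, 0, 0, 0, 1.2, 0], [1.8, -2.15, 0, 0, 0, 1.2, 0], [1.8, -2.15, 0, 0, 0, 1.2, 0], [1.8, -2.15, 0, 0, 0, 1.2, 0], [1.8, -2.15, 0, 0, 0, 1.2, 0], [1.8, -2.15, 0, 0, 0, 1.2, 0], [1.8, -2.15, 0, 0, 0, 1.2, 0], [1.8, -2.15, 0, 0, 0, 1.2, 0], [1.8, -2.15, 0, 0, 0, 1.2, 0]]

```text
clock: 3.0
eef_pos: [483.8, 305.8, 331.4]
tool_rot: [3.141, 0.0, 3.072]
force: [0.4, -0.0, -0.6]
width: 85.4
gripper_force: 0.0
```

Call:
play_rows:
  series:
    - [[1.7, -2.15, 0, 0, 0, 2, 0], [1.7, -2.15, 0, 0, 0, 2, 0], [0, 0, 0, 0, 0, 0, 0], [0, 0, 0, 0, 0, 0, 0]]

```text
clock: 3.5
eef_pos: [516.6, 264.4, 331.3]
tool_rot: [3.141, -0.001, 3.141]
force: [-0.2, 0.2, -0.3]
width: 85.3
gripper_force: 0.0
```

```bash
cat >> h.py <<'E'
from scipy.spatial.transform import Rotation as Ro
def wcloud():
    s=ctrl.read_state();im,d=get_image("wrist");c=get_calibration("wrist");K=np.array(c["K"]);M=np.array(c["mount"])
    v,u=np.indices(d.shape);z=d.astype(float)
    P=np.stack([(u-K[0,2])*z/K[0,0],(v-K[1,2])*z/K[1,1],z],-1)
    P=P@M[:3,:3].T+M[:3,3]
    P=P@Ro.from_euler('xyz',s['tool_rot']).as_matrix().T+np.array(s['eef_pos'])
    P[d<=0]=np.nan
    return P,im
E
python3 - <<'E'
from h import *
np.set_printoptions(precision=1,suppress=True)
P,im=wcloud();cv2.imwrite("pics/w1.png",im[:,:,::-1])
print({k:ctrl.read_state()[k] for k in("clock","eef_pos","tool_rot")})
r,g,b=im.astype(int).transpose(2,0,1)
red=(r>1.8*g)&(r>1.8*b)&(r>90)&(P[...,2]>180)&(abs(P[...,1]-262)<40)
Q=P[red];w=np.linalg.svd(Q-Q.mean(0),full_matrices=False)[2][0];t=(Q-Q.mean(0))@w
print("red",len(Q),Q.mean(0),w,t.min(),t.max(),Q.min(0),Q.max(0))
for n in("ledge","plate","plunger_nose","lever_hinge","handle_grip","chute_mouth"):
    for q in place_of(n,"wrist")[:1]:
        u,v=map(int,q["pixel"]);print(n,q["p"],(u,v),P[min(v,419),min(u,559)])
E
```

```text
{'clock': 3.55, 'eef_pos': array([516.4, 264.8, 331.3]), 'tool_rot': array([ 3.1, -0. , -3.1])}
red 1404 [528.  260.7 229.5] [ 0.9 -0.  -0.3] -31.515413974997635 45.497863160179094 [496.1 251.3 208.1] [570.5 270.  242.8]
ledge 0.76 (324, 184) [521.2 316.4 147.9]
plate 0.96 (278, 183) [498.6 265.1 236.1]
plunger_nose 0.72 (271, 204) [516.5 259.2 236.8]
lever_hinge 0.97 (272, 255) [579.7 259.  205.6]
handle_grip 0.69 (273, 212) [524.5 260.8 233.9]
chute_mouth 0.7 (327, 181) [524.5 324.4 119. ]
```

View pics/w1.png

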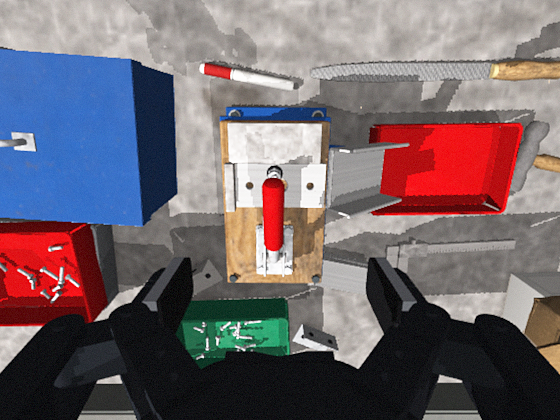

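The wrist view shows the handle pointing up-image at (272,210), the plate under it at (280,185), the ledge and chute at about (327,183), and a clear space around the handle. Now descending over the grip.

Call:
play_rows:
  series:
    - [[0, -0.1, -2.2, 0, 0, 0, 0.3], [0, -0.1, -2.2, 0, 0, 0, 0.4], [0, -0.1, -2.2, 0, 0, 0, 0.5], [0, 0, -2.2, 0, 0, 0, 0.5], [0, 0, -2.2, 0, 0, 0, 0.5], [0, 0, -2.2, 0, 0, 0, 0.6], [0, 0, 0, 0, 0, 0, 0.68], [0, 0, 0, 0, 0, 0, 0.7], [0, 0, 0, 0, 0, 0, 0.72], [0, 0, 0, 0, 0, 0, 0.74]]

```text
clock: 5.1
eef_pos: [517.7, 260.7, 200.1]
tool_rot: [3.141, 0.001, 3.141]
force: [0.2, -0.8, 0.1]
width: 21.9
gripper_force: 0.0
```

Call:
play_rows:
  series:
    - [[0, 0, 0, 0, 0, 0, 0.76], [0, 0, 0, 0, 0, 0, 0.78], [0, 0, 0, 0, 0, 0, 0.79], [0, 0, 0, 0, 0, 0, 0.79]]

```text
clock: 5.6
eef_pos: [517.6, 259.2, 199.8]
tool_rot: [-3.14, 0.0, 3.14]
force: [-0.3, -5.2, 5.1]
width: 18.3
gripper_force: 19.9
```

Call:
play_rows:
  series:
    - [[0.24, -0.15, 0.35, 0, 0, 0, 0.79], [0.24, 0, 0.35, 0, 0, 0, 0.79], [0.27, 0, 0.33, 0, 0, 0, 0.79], [0.28, 0, 0.32, 0, 0, 0, 0.79], [0.3, 0, 0.3, 0, 0, 0, 0.79], [0.3, 0, 0.3, 0, 0, 0, 0.79]]

```text
clock: 6.35
eef_pos: [533.2, 259.1, 218.9]
tool_rot: [-3.141, -0.001, 3.141]
force: [-1.7, -0.7, -5.8]
width: 18.7
gripper_force: 20.9
```

Moving with the hinge as expected, with low forces. Continuing the arc.

Call:
play_rows:
  series:
    - [[0.32, 0, 0.28, 0, 0, 0, 0.79], [0.33, 0, 0.27, 0, 0, 0, 0.79], [0.34, 0, 0.25, 0, 0, 0, 0.79], [0.35, 0, 0.23, 0, 0, 0, 0.79], [0.37, 0, 0.22, 0, 0, 0, 0.79], [0.37, 0, 0.21, 0, 0, 0, 0.79], [0.38, 0, 0.18, 0, 0, 0, 0.79], [0.38, 0, 0.17, 0, 0, 0, 0.79], [0.4, 0, 0.15, 0, 0, 0, 0.79], [0.4, 0, 0.15, 0, 0, 0, 0.79]]

```text
clock: 7.6
eef_pos: [569.9, 258.8, 240.0]
tool_rot: [-3.141, -0.001, 3.141]
force: [-4.0, -1.7, -2.4]
width: 18.4
gripper_force: 24.1
```

Call:
play_rows:
  series:
    - [[0.4, 0, 0.11, 0, 0, 0, 0.79], [0.41, 0, 0.11, 0, 0, 0, 0.79], [0.42, 0, 0.07, 0, 0, 0, 0.79], [0.42, 0, 0.07, 0, 0, 0, 0.79], [0.42, 0, 0.04, 0, 0, 0, 0.79], [0.42, 0, 0.04, 0, 0, 0, 0.79], [0.43, 0, 0, 0, 0, 0, 0.79], [0.42, 0, 0, 0, 0, 0, 0.79], [0.42, 0, -0.03, 0, 0, 0, 0.79], [0.42, 0, -0.04, 0, 0, 0, 0.79]]

```text
clock: 8.85
eef_pos: [612.5, 258.5, 244.4]
tool_rot: [-3.141, 0.001, 3.141]
force: [-4.1, -2.4, 0.5]
width: 18.3
gripper_force: 23.2
```

Call:
play_rows:
  series:
    - [[0.42, 0, -0.07, 0, 0, 0, 0.79], [0.41, 0, -0.08, 0, 0, 0, 0.79], [0.41, 0, -0.1, 0, 0, 0, 0.79], [0.41, 0, -0.11, 0, 0, 0, 0.79], [0.4, 0, -0.14, 0, 0, 0, 0.79], [0.4, 0, -0.15, 0, 0, 0, 0.79], [0.38, 0, -0.18, 0, 0, 0, 0.79], [0.38, 0, -0.18, 0, 0, 0, 0.79]]

```text
clock: 9.85
eef_pos: [645.7, 258.2, 234.7]
tool_rot: [-3.141, 0.004, 3.14]
force: [-2.1, -3.3, 6.9]
width: 18.2
gripper_force: 23.5
```

Call:
play_rows:
  series:
    - [[0.37, 0, -0.21, 0, 0, 0, 0.79], [0.37, 0, -0.21, 0, 0, 0, 0.79], [0.34, 0, -0.24, 0, 0, 0, 0.79]]

```text
clock: 10.22
eef_pos: [657.0, 258.2, 228.1]
tool_rot: [-3.141, 0.005, 3.14]
force: [-0.6, -5.3, 5.9]
width: 18.0
gripper_force: 22.5
```

Call:
play_rows:
  series:
    - [[0.33, 0, -0.24, 0, 0, 0, 0.79], [0.2, 0, -0.15, 0, 0, 0, 0.79]]

```text
clock: 10.48
eef_pos: [662.6, 258.1, 224.1]
tool_rot: [-3.141, 0.005, 3.14]
force: [-0.1, -4.3, 4.9]
width: 18.5
gripper_force: 21.6
```

Call:
play_rows:
  series:
    - [[0.3, 0, -0.25, 0, 0, 0, 0.79], [0.2, 0, -0.18, 0, 0, 0, 0.79]]

```text
clock: 10.72
eef_pos: [667.7, 258.1, 219.9]
tool_rot: [-3.141, 0.005, 3.14]
force: [1.5, -3.4, 5.9]
width: 18.4
gripper_force: 21.2
```

Call:
play_rows:
  series:
    - [[0, 0, 0, 0, 0, 0, 0.65], [0, 0, 0, 0, 0, 0, 0.5], [0, 0, 1, 0, 0, 0, 0.5], [0, 0, 3, 0, 0, 0, 0.5], [0, 0, 4, 0, 0, 0, 0.5], [0, 0, 4, 0, 0, 0, 0.5], [0, 0, 3, 0, 0, 0, 0.5], [-2, 0, 0, 0, 0, 0, 0.5], [-4, 0, 0, 0, 0, 0, 0.6], [-4, 0, 0, 0, 0, 0, 0.8], [-3, 0, 0, 0, 0, 0, 0.9], [-2, -1, 0, 0, 0, 0, 1]]

```text
clock: 12.22
eef_pos: [513.3, 250.5, 369.8]
tool_rot: [3.14, 0.001, -3.139]
force: [-0.9, -0.3, -0.5]
width: -0.2
gripper_force: 0.0
```

```bash
python3 - <<'E'
from h import *
np.set_printoptions(precision=1,suppress=True)
P,im=wcloud();cv2.imwrite("pics/w2.png",im[:,:,::-1])
s=ctrl.read_state();print(s["eef_pos"],s["force"])
P2,C=cloud("side");r,g,b=C.T
red=(r>1.8*g)&(r>1.8*b)&(r>90)&(P2[:,2]>180)&(abs(P2[:,1]-262)<40)&(P2[:,0]>540)&(P2[:,0]<760)
Q=P2[red];w=np.linalg.svd(Q-Q.mean(0),full_matrices=False)[2][0];print(len(Q),Q.mean(0),w,Q.min(0),Q.max(0))
for n in("ledge","plate","plunger_nose","lever_hinge"):
    for q in place_of(n,"wrist")[:1]:
        u,v=map(int,q["pixel"]);print(n,q["p"],(u,v),P[min(v,419),min(u,559)])
# plate: top ~148 , not wood
a=im.astype(int);m=(abs(P[...,2]-148)<4)&(a[...,0]<1.25*a[...,2])&(abs(P[...,0]-520)<60)&(abs(P[...,1]-262)<70)
print(m.sum(),np.nanpercentile(P[m],[1,50,99],axis=0))
E
```

```text
[511.4 248.5 370.2] [-3.3 -1.5 -0.6]
356 [652.3 264.3 236.3] [-0.4  0.  -0.9] [628.1 253.2 187.9] [675.6 270.8 272. ]
ledge 0.69 (330, 178) [519.5 315.5 149.9]
plate 0.84 (286, 176) [517.2 260.9 149.2]
plunger_nose 0.77 (282, 200) [548.7 256.2 148. ]
lever_hinge 0.64 (284, 244) [597.8 258.7 174. ]
5784 [[460.6 212.8 145.6]
 [502.  262.9 149.1]
 [577.  314.9 151.2]]
```

View pics/w2.png

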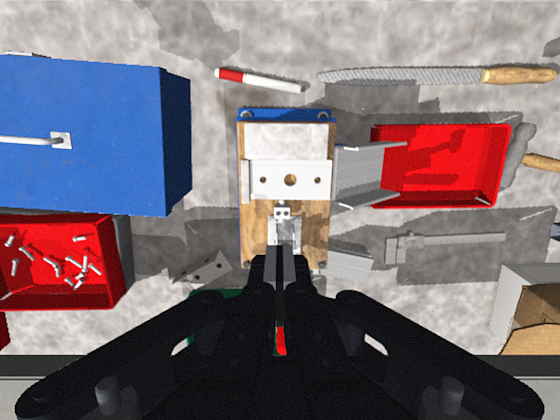

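The clamp stands open (handle at about (280,340), behind the bar) and the plate is uncovered, with holes at (263,180), (290,180) and (318,181) and its centre at about world (520,266). I'll descend shut fingers between the left and middle holes.

Call:
play_rows:
  series:
    - [[0.3, -0.15, -2.5, 0, 0, 0, 1], [0, 0, -2.5, 0, 0, 0, 1], [0, 0, -2.5, 0, 0, 0, 1], [0, 0, -2.5, 0, 0, 0, 1], [0, 0, -2.5, 0, 0, 0, 1], [0, 0, -2.5, 0, 0, 0, 1], [0, 0, -2.5, 0, 0, 0, 1], [0, 0, -2.5, 0, 0, 0, 1], [0, 0, -0.8, 0, 0, 0, 1], [0, 0, 0, 0, 0, 0, 1], [0, 0, 0, 0, 0, 0, 1]]

```text
clock: 13.9
eef_pos: [518.8, 247.9, 161.6]
tool_rot: [3.141, 0.002, 3.141]
force: [0.7, 0.4, 1.1]
width: -0.0
gripper_force: 0.0
```

Call:
play_rows:
  series:
    - [[-0.4, -0.2, -0.4, 0, 0, 0, 1], [0, 0, -0.4, 0, 0, 0, 1], [0, 0, -0.2, 0, 0, 0, 1], [0, 0, -0.1, 0, 0, 0, 1], [0, 0, 0, 0, 0, 0, 1]]

```text
clock: 14.52
eef_pos: [514.0, 245.5, 149.6]
tool_rot: [3.142, -0.0, 3.141]
force: [0.3, 0.3, -0.4]
width: -0.2
gripper_force: 0.0
```

Call:
play_rows:
  series:
    - [[0, 0, -0.05, 0, 0, 0, 1], [0, 0, -0.05, 0, 0, 0, 1], [0, 0, -0.05, 0, 0, 0, 1], [0, 0, 0, 0, 0, 0, 1]]

```text
clock: 15.02
eef_pos: [514.0, 245.5, 148.2]
tool_rot: [3.142, -0.0, 3.141]
force: [-0.8, -0.3, 0.2]
width: -0.1
gripper_force: 0.0
```

Call:
play_rows:
  series:
    - [[0, 0, -0.05, 0, 0, 0, 1], [0, 0, 0, 0, 0, 0, 1]]

```text
clock: 15.28
eef_pos: [514.0, 245.5, 148.1]
tool_rot: [3.141, 0.0, 3.141]
force: [-1.4, -1.0, 4.5]
width: -0.1
gripper_force: 2.4
```

Call:
play_rows:
  series:
    - [[0, 0, -0.03, 0, 0, 0, 1], [0, 0, 0, 0, 0, 0, 1]]

```text
clock: 15.52
eef_pos: [514.0, 245.5, 148.1]
tool_rot: [3.141, 0.0, 3.141]
force: [-1.5, -0.6, 7.1]
width: 0.0
gripper_force: 3.6
```

Call:
play_rows:
  series:
    - [[0, 0, -0.05, 0, 0, 0, 1], [0, 0, -0.02, 0, 0, 0, 1], [0, 0, 0, 0, 0, 0, 1]]

```text
clock: 15.9
eef_pos: [514.0, 245.5, 148.1]
tool_rot: [3.141, 0.001, 3.141]
force: [-2.9, -2.1, 12.3]
width: -0.0
gripper_force: 6.2
```

Call:
play_rows:
  series:
    - [[0, 0.1, -0.02, 0, 0, 0, 1], [0, 0.2, 0, 0, 0, 0, 1], [0, 0.2, 0, 0, 0, 0, 1], [0, 0.2, 0, 0, 0, 0, 1], [0, 0.2, 0, 0, 0, 0, 1]]

```text
clock: 16.52
eef_pos: [514.1, 248.3, 148.1]
tool_rot: [-3.134, -0.001, 3.137]
force: [-3.6, -13.1, 19.0]
width: -0.3
gripper_force: 9.5
```

Call:
play_rows:
  series:
    - [[0, 0, 0.04, 0, 0, 0, 1], [0, 0, 0, 0, 0, 0, 1]]

```text
clock: 16.77
eef_pos: [514.1, 249.7, 148.0]
tool_rot: [-3.136, -0.001, 3.138]
force: [-3.5, -8.9, 14.9]
width: -0.0
gripper_force: 7.5
```

Call:
play_rows:
  series:
    - [[0, 0.15, 0, 0, 0, 0, 1], [0, 0.15, 0, 0, 0, 0, 1], [0, 0.15, 0, 0, 0, 0, 1], [0, 0.15, 0, 0, 0, 0, 1]]

```text
clock: 17.27
eef_pos: [514.1, 254.7, 148.1]
tool_rot: [-3.134, -0.001, 3.138]
force: [-2.6, -11.4, 16.5]
width: 0.1
gripper_force: 7.9
```

```bash
cat > pl.py <<'E'
from h import *
import sys
np.set_printoptions(precision=1,suppress=True)
s=ctrl.read_state();print(s["clock"],s["eef_pos"],s["force"])
P,im=wcloud()
if len(sys.argv)>1: cv2.imwrite(f"pics/{sys.argv[1]}.png",im[:,:,::-1])
for q in place_of("plate","wrist")[:1]:
    u,v=map(int,q["pixel"]);print("plate",q["p"],(u,v),P[v,u])
a=im.astype(int);m=(abs(P[...,2]-148)<5)&(abs(P[...,0]-507)<6)&(P[...,1]>265)&(P[...,1]<400)
print("front edge",np.nanpercentile(P[m][:,1],[95,99,100]))
P2,C=cloud("side");m=(abs(P2[:,2]-148)<4)&(abs(P2[:,0]-520)<15)&(P2[:,1]>265)&(P2[:,1]<400)
print("side front",np.nanpercentile(P2[m][:,1],[95,99,100]))
E
python3 pl.py w3
```

```text
17.275 [514.1 254.7 148.1] [ -2.6 -11.4  16.5]
plate 0.89 (310, 263) [521.  273.5 141. ]
front edge [323.2 325.6 326.6]
side front [325.1 326.4 327.5]
```

View pics/w3.png

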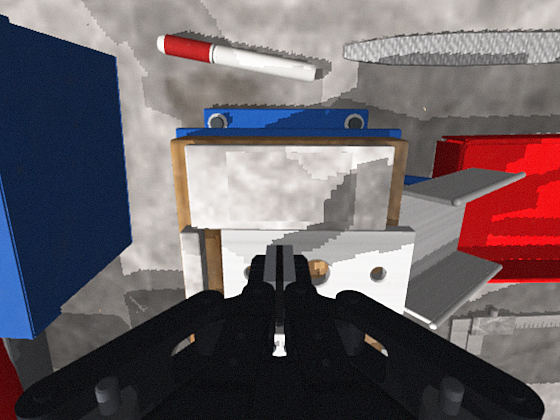

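The plate moves with the finger: the rear gap is open at (205,265) and the front edge overhangs at (412,240). Continuing.

Call:
play_rows:
  series:
    - [[0, 0.2, 0.01, 0, 0, 0, 1], [0, 0.2, 0, 0, 0, 0, 1], [0, 0.2, 0, 0, 0, 0, 1], [0, 0.2, 0, 0, 0, 0, 1], [0, 0.2, 0, 0, 0, 0, 1]]

```text
clock: 18.05
eef_pos: [514.4, 264.8, 148.1]
tool_rot: [-3.134, -0.001, 3.137]
force: [-2.5, -10.5, 14.3]
width: 0.2
gripper_force: 7.1
```

Call:
play_rows:
  series:
    - [[0, 0.2, 0, 0, 0, 0, 1], [0, 0.2, 0, 0, 0, 0, 1], [0, 0.2, 0, 0, 0, 0, 1], [0, 0.2, 0, 0, 0, 0, 1], [0, 0.2, 0, 0, 0, 0, 1]]

```text
clock: 18.68
eef_pos: [515.0, 274.9, 148.1]
tool_rot: [-3.135, 0.0, 3.137]
force: [-1.8, -9.5, 12.9]
width: -0.2
gripper_force: 6.6
```

Call:
play_rows:
  series:
    - [[0, 0.2, -0.01, 0, 0, 0, 1], [0, 0.2, 0, 0, 0, 0, 1], [0, 0.2, -0.01, 0, 0, 0, 1], [0, 0.2, 0, 0, 0, 0, 1], [0, 0.2, 0, 0, 0, 0, 1]]

```text
clock: 19.3
eef_pos: [515.7, 284.9, 148.1]
tool_rot: [-3.135, 0.001, 3.137]
force: [-0.1, -10.7, 13.1]
width: 0.0
gripper_force: 6.7
```

```bash
python3 pl.py
```

```text
19.3 [515.7 284.9 148.1] [ -0.1 -10.7  13.1]
plate 0.61 (310, 264) [523.2 303.7 141.1]
front edge [350.9 354.4 355.7]
side front [353.8 355.  356. ]
```

Call:
play_rows:
  series:
    - [[0, 0.2, -0.01, 0, 0, 0, 1], [0, 0.2, 0, 0, 0, 0, 1], [0, 0.2, -0.01, 0, 0, 0, 1], [0, 0.2, 0, 0, 0, 0, 1], [0, 0.2, 0, 0, 0, 0, 1]]

```text
clock: 20.08
eef_pos: [516.0, 298.5, 148.1]
tool_rot: [-3.14, 0.003, 3.139]
force: [0.0, -4.7, 10.5]
width: 0.3
gripper_force: 5.3
```

Call:
play_rows:
  series:
    - [[0, 0.2, 0, 0, 0, 0, 1], [0, 0.2, 0, 0, 0, 0, 1], [0, 0.2, 0, 0, 0, 0, 1], [0, 0.2, 0, 0, 0, 0, 1], [0, 0.2, 0, 0, 0, 0, 1]]

```text
clock: 20.7
eef_pos: [516.1, 308.5, 148.1]
tool_rot: [-3.14, 0.003, 3.139]
force: [0.2, -4.6, 9.6]
width: 0.1
gripper_force: 5.2
```

```bash
python3 pl.py
```

```text
20.7 [516.1 308.5 148.1] [ 0.2 -4.6  9.6]
plate 0.75 (308, 267) [510.3 323.5 167.7]
front edge [373.8 377.8 379.2]
side front [376.8 378.4 379.9]
```

Call:
play_rows:
  series:
    - [[0, 0.2, -0.01, 0, 0, 0, 1], [0, 0.2, -0.01, 0, 0, 0, 1], [0, 0.15, 0, 0, 0, 0, 1], [0, 0, 0, 0, 0, 0, 1]]

```text
clock: 21.35
eef_pos: [516.1, 314.3, 148.1]
tool_rot: [-3.14, 0.004, 3.139]
force: [0.2, -3.6, 11.7]
width: -0.1
gripper_force: 5.6
```

```bash
python3 pl.py
```

```text
21.35 [516.1 314.3 148.1] [ 0.2 -3.6 11.7]
plate 0.85 (309, 264) [541.5 336.1 109.2]
front edge [379.5 383.7 384.8]
side front [382.3 383.3 384.9]
```

Call:
play_rows:
  series:
    - [[0, 0, 3, 0, 0, 0, 1], [0, 0, 5, 0, 0, 0, 1], [0, 0, 5, 0, 0, 0, 1], [0, -2, 3, 0, 0, 0, 1], [0, -3, 0, 0, 0, 0, 1], [0, -3, 0, 0, 0, 0, 1], [0, 0, 0, 0, 0, 0, 1], [0, 0, 0, 0, 0, 0, 1]]

```text
clock: 22.5
eef_pos: [513.8, 236.9, 306.3]
tool_rot: [3.141, -0.0, 3.141]
force: [0.4, 1.1, 0.5]
width: 0.3
gripper_force: 0.0
```

```bash
python3 - <<'E'
from h import *
im,d=get_image("side");cv2.imwrite("pics/s2.png",cv2.resize(im[120:380,180:430,::-1],None,fx=2.3,fy=2.3))
E
```

```text
(no output)
```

View pics/s2.png

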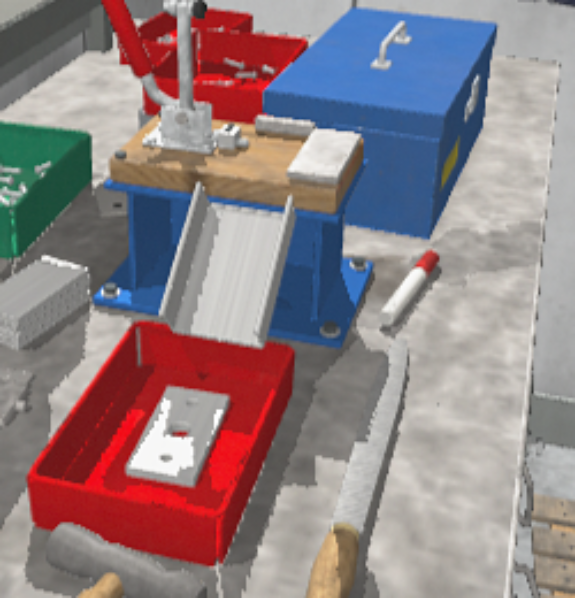

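The picture shows the plate in the tray (about (178,435) in the crop), the clamp upright, and the tools untouched. I'll confirm it lies flat, then hand in.

Call:
play_rows:
  series:
    - [[0, 0, 0, 0, 0, 0, 1], [0, 0, 0, 0, 0, 0, 1], [0, 0, 0, 0, 0, 0, 1], [0, 0, 0, 0, 0, 0, 1]]

```text
clock: 23.05
eef_pos: [513.9, 236.1, 306.4]
tool_rot: [-3.142, -0.0, 3.141]
force: [0.6, -0.2, 0.3]
width: -0.0
gripper_force: 0.0
```

```bash
python3 - <<'E'
from h import *
P,C=cloud("side");r,g,b=C.T
m=(abs(P[:,0]-525)<60)&(abs(P[:,1]-507)<95)&(r<1.3*g)&(P[:,2]<40)
Q=P[m];n=np.linalg.svd(Q-Q.mean(0),full_matrices=False)[2][2]
print(len(Q),Q.mean(0),np.percentile(Q[:,2],[2,98]),n)
if np.percentile(Q[:,2],98)<16 and abs(n[2])>.98: print(workorder.finish_job())
E
```

```text
1203 [523.56935984 498.81299954  10.38638266] [ 3.96583721 12.64793754] [-0.01440405  0.01445539  0.99979176]
the job is handed in; nothing more can be done
None
```

The job is handed in at about 23 s: the clamp is standing open, the plate is lying flat in the red tray by depth check, and the tools and blanks were not touched; the press read up to 19 N at the ends of the moves (about 20 N marks the plate), and I did not see the readings in between.

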